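Open the flattening press with its lift lever

TASK

Swing the blue prop out from under the wooden lever by pushing its orange knob until the prop is well clear, then press the red end of the lever down onto the rubber stop so that the lever's short end raises the heavy steel flap of the flattening press. Finish while still pressing the lever down with the fingers, so that the flap is being held open when the program ends. Only push and press: do not lift the lever out of its fork, do not touch the flap itself, and leave the other things on the bench where they are.

Things in the scene. Friction and masses are not known exactly. Their poses are not given: they have to be found in the camera images.
- press: fixed press on a plywood board 10 mm thick; origin on the bench surface below the lever's pivot. z up; +y along the lever to the flap, -y to its red end; +x the prop's side. Board: x -80 to 140, y -280 to 220 mm. Green fork at the origin: 70 mm wide in x, 46 in y, 90 high. Prop pivot at x 75, y -120. Wooden box under the flap: 170 mm wide, y 76 to 218, 69 high
- lever: loose wooden lever, 24 mm wide, 16 thick, its steel cross pin resting in the open fork. Origin on the pin's axis, 80 mm above the bench. Own -y: long arm, 250 mm; +y: short arm, 100 mm, its roller under the flap's edge. Long end starts sloping up about 18 deg; on the stop it slopes 10 deg down. The flap's weight pushes it back up; pressing the pad takes about 4 to 8 N until the stop is met
- lever_pad (a point): centre of the top face of the red pad at the lever's long end (40 mm across, 50 along the lever), 228 mm from the pivot along the lever and 14 mm above its centre line; about 163 mm above the bench at the start, 56 mm with the lever on the stop; moves on an arc about the pivot; axes are the lever's
- stop (a point): centre of the top of the black rubber stop (32 mm across) under the lever's long end, 31 mm above the bench
- fork (a point): fixed point at the middle of the fork, where the lever's pivot lies when seated
- flap: heavy hinged steel flap, about 3 kg, 150 x 133 mm, 18 thick, yellow front edge, flat over the box at the start. Origin on its hinge at the press's y = 205 mm, 70 mm above the bench; extends to its own -y. Its z axis tilts from vertical as it opens: 0 shut, about 0.35 rad with the lever on the stop
- prop (a joint): swing of the blue prop about its upright pivot, rad. Starts at 0 to 0.12 with its post (20 mm thick, top 100 mm above the bench) under the lever, blocking it; grows clockwise seen from above: post towards the fork, knob towards the lever's red end, to an end stop at 1.3. From about 0.9 the lever passes freely. Stays where left (about 2 N at the knob)
- prop_knob (a point): centre of the top of the prop's upright orange knob, a cylinder 20 mm across, its top 73 mm and its foot 25 mm above the bench; it is 60 mm from the pivot. At joint 0 it lies 35 degrees anticlockwise (seen from above) of the press's +x direction from the pivot, 124 mm from the lever's centre plane
- prop_pivot (a point): point on the prop's vertical pivot axis, 50 mm above the bench (the pivot boss is 38 mm high above the board)
- glue_jar: bystander: small amber glue jar, 42 mm across, 55 mm high, standing on the press's board on the side away from the prop; origin under its centre
- violin_neck: bystander: pale violin neck with scroll, 250 mm long, lying on the bench; origin under its middle
- gouge_a: bystander: gouge with dark wooden handle, 220 mm long, lying; origin under the ferrule
- gouge_b: bystander: gouge with brown wooden handle, 220 mm long, lying; origin under the ferrule
- thumb_plane: bystander: little brass plane 75 x 30 mm, 32 mm high; origin under its centre
- varnish: bystander: amber varnish bottle, 56 mm across, 110 mm high; origin under its centre
- stone: bystander: grey sharpening stone 150 x 50 x 22 mm; origin under its centre

How it is judged:
By the outcome, as a careful person would: the job done as asked, in the order asked, and still so for the second after the job is handed in, while the arm keeps its last pose, push and grip.
It also fails if it takes over 54 s, if anything falls off the work surface, if the arm or the gripper's body presses on something with over 40 N, if the wrist force passes 120 N, or if a joint passes its speed limit or range.

ROBOT

A 7-joint arm with a two-finger parallel gripper is mounted at the origin on the work surface. World frame = base frame: x ahead of the robot, y to its left, z up, the work surface at z = 0. Lengths are in m, angles in rad, forces in N, time in s.
With the tool pointing down it reaches from about 0.425 to 0.95 m from the base axis. Payload 4.7 kg.
Tool frame: the origin (TCP) lies at the very end of the fingers, on their centre line; the grasp point (between the pads) lies 19 mm behind it; z points along the fingers, y is the line along which they close (so a half turn about z gives the same grasp; the last joint's range is limited). The gripper opens to 87 mm and grips with 3 to 60 N. Pads are 19 mm wide; open, the fingers measure 117 mm over their backs; the gripper's body (75 mm by 190 mm) begins 51 mm behind the grasp point.
Start: joints at [1.214, 0.469, -0.049, 1.532, 0.024, 1.141, -0.082], TCP at [0.217, -0.639, 0.223] pointing down, gripper open.
Joint ranges: [-2.59, 2.59], [-0.33, 1.99], [-1.39, 1.29], [0.1, 2.45], [-1.04, 4.18], [0.21, 1.99], [-2.66, 2.66]. Speed limits (rad/s): [2.57, 2.57, 3.14, 3.14, 3.14, 3.14, 3.14].

INTERFACE

Orientations are given as a unit quaternion [x, y, z, w].
In Python, from plant import arm gives the robot as it stands. The module is installed in compiled form; this text tells all that it offers.
- The arm moves only by the tool jog_arm, never from a script. Its argument "motion" is a list of rows, each a list of 2 entries, a list of its own where there are three numbers: the shift along the world's x, y, z in m, then the turn, a rotation vector about the world's x, y, z in rad. A call has 1 to 5 rows; each row shifts and turns the commanded pose from where the row before left it; what a row does not reach is not made up. A row lasts 1/8 s, in which the tool goes at most 62.5 mm and 10.7 degrees, less where a joint would pass 70% of its speed; a pose out of reach is approached as far as the arm can. A call with a gripper value outside its range is refused whole. "claw" is the finger opening in m, from 0 to 0.087, set as the call begins (left out, the last holds). The fingers move at their own pace and stop on an object; "force" is the grip in N (left out, the last holds). Time passes only in rows, so rows that do not move let the fingers close. It gives the time, the measured TCP pose, the force, the opening and the grip force at its end, in the units of the state.
- arm.sense(): the state, without advancing time (a new reading comes with each control period).
- arm.read_camera(name): name is "scene" or "top" or "wrist"; returns the picture (400x640x3 uint8, red, green, blue); there is no depth.
- arm.camera_params(name): a dict with "intrinsics" (3x3 intrinsics, pixels), "R" (3x3) and "t" (3): a world point X has camera coordinates R X + t. Camera axes: x right, y down, z forward; pixel columns grow to the right and rows downward; lengths in m; the calibration is good to about 2 mm. A picture is of the moment at which its call begins: read the wrist's pose just before it. camera_params takes no time and is no camera call; for the wrist camera it gives the pose at the moment of the call.
- arm.finish_job(): hands the job in; it is judged then, once.
The state is a dict: "time_s": time; "q": joint angles; "dq": joint speeds; "tau": joint torques, N m; "tcp_pos": TCP position; "orientation": TCP orientation; "contact_force": force on the tool from outside, world axes, zero at the start; "wrist_torque": the same for the moment, N m; "gripper_width": opening from 0.0 (shut) to 1.0 (fully open); "gripper_force": force on a finger pad.
Only numpy, scipy, OpenCV 4.12 (cv2) and the standard library are available. Lean on these libraries where they do the work, as an engineer would, in place of code of your own. Each camera call takes 0.05 s, during which the arm holds its last target. There are 200 camera calls.

## Working session

There is one attempt and no reset: what is moved stays moved. The work goes in short steps, Python scripts to look and compute and a tool call to move; the robot and the scene stay as the last step left them, time stands still between calls to the robot, and variables do not carry over. Pictures are saved under pics/ and viewed, at most 10 in all, crops included, and the job is handed in when it is done.

Besides the shell and the picture viewer there is one more tool, called as a command line: name --argument value ..., lists and objects as JSON in quotes. jog_arm: Moves the arm, as the interface text tells. Its arguments: {"type":"object","properties":{"motion":{"type":"array","items":{"type":"array"}},"claw":{"type":"number"},"force":{"type":"number"}},"required":["motion"]}

```bash
mkdir -p pics; python3 - <<'E'
from plant import arm
import cv2
print(arm.sense())
for n in("top","scene"):
    cv2.imwrite(f"pics/{n}1.png",arm.read_camera(n)[:,:,::-1]); print(arm.camera_params(n))
E
```

```text
{'time_s': 0.0, 'q': array([ 1.21411048,  0.469437  , -0.04859363,  1.53369996,  0.02410559,
        1.14099411, -0.08229325]), 'dq': array([-0.00085064,  0.00043305, -0.000122  ,  0.00056639,  0.00032486,
       -0.00111785, -0.00057419]), 'tau': array([-4.32719708e-04, -5.07980096e+01, -8.05809838e-02, -2.36157417e+01,
       -6.13493426e-02,  3.77535552e-02,  1.62652673e-04]), 'tcp_pos': array([ 0.21712735, -0.63848732,  0.22149987]), 'orientation': array([ 9.86595884e-01,  1.63179681e-01, -1.97489075e-04, -9.56089938e-04]), 'contact_force': array([ 0.26676291, -0.01866252, -0.09204686]), 'wrist_torque': array([ 0.02579588,  0.04601714, -0.01203845]), 'gripper_force': 0.0, 'gripper_width': 1.0036035677122779}
{'intrinsics': array([[462.48165728,   0.        , 321.41899042],
       [  0.        , 462.48165728, 198.04807574],
       [  0.        ,   0.        ,   1.        ]]), 'R': array([[ 0.0234577 , -0.99966325,  0.01109626],
       [-0.9981484 , -0.02404233, -0.0558725 ],
       [ 0.05612047, -0.00976507, -0.99837625]]), 't': array([0.01927374, 0.52214003, 1.76335168])}
{'intrinsics': array([[480.09048752,   0.        , 320.9121256 ],
       [  0.        , 480.09048752, 202.86678081],
       [  0.        ,   0.        ,   1.        ]]), 'R': array([[ 0.7799207 ,  0.62580561,  0.00954149],
       [ 0.53282912, -0.65589489, -0.53469151],
       [-0.32835473,  0.42210096, -0.84499346]]), 't': array([-0.42902257, -0.1937527 ,  1.6147579 ])}
```

View pics/top1.png

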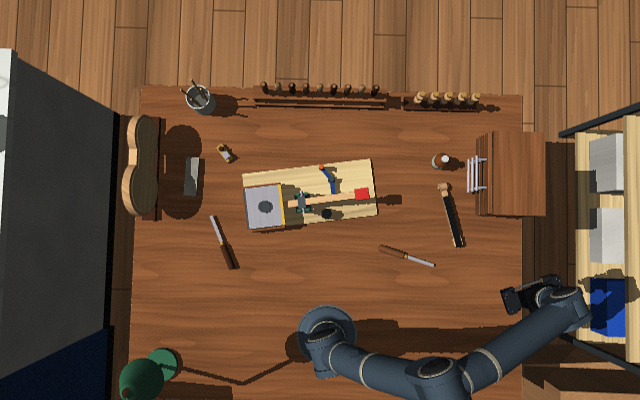

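View pics/scene1.png

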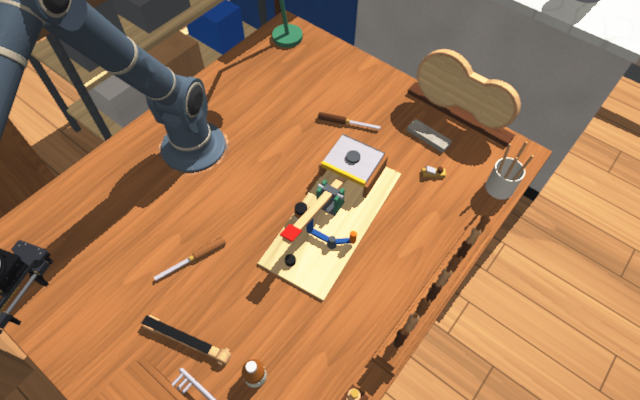

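The top view shows the board with corners near (242,175), (372,158), (378,214) and (248,230). The red pad is at (362,194) and the orange knob at (321,167). The press's +y axis points left in the image, which is world +y. I'll enlarge both views and fit the pose.

```bash
python3 - <<'E'
import cv2,numpy as np
a=cv2.imread("pics/top1.png")[145:240,235:390]; b=cv2.imread("pics/scene1.png")[130:305,250:410]
a=cv2.resize(a,None,fx=5,fy=5,interpolation=2);b=cv2.resize(b,None,fx=3.4,fy=3.4,interpolation=2)
cv2.imwrite("pics/ta.png",a);cv2.imwrite("pics/sb.png",b)
for n in("top1","scene1"):
    im=cv2.imread(f"pics/{n}.png");h=cv2.cvtColor(im,cv2.COLOR_BGR2HSV)
    for nm,lo,hi in(("red",(0,200,150),(4,255,255)),("or",(7,225,150),(14,255,255)),("yel",(22,200,150),(30,255,255))):
        m=cv2.inRange(h,lo,hi);k,l,s,c=cv2.connectedComponentsWithStats(m)
        print(n,nm,[(s[i].tolist(),c[i].round(1).tolist()) for i in range(1,k) if s[i][4]>8 and 230<c[i][0]<410][:8])
E
```

```text
top1 red []
top1 or []
top1 yel []
scene1 red [([281, 225, 20, 16, 181], [290.6, 232.6])]
scene1 or []
scene1 yel [([322, 163, 39, 19, 56], [340.6, 172.1])]
```

View pics/ta.png

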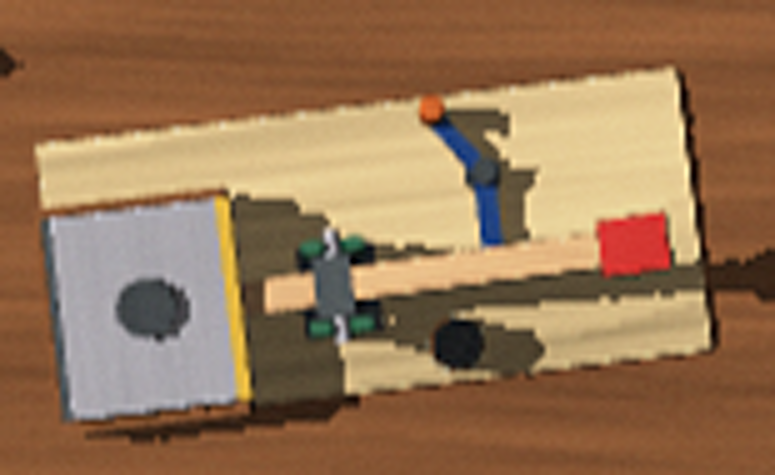

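View pics/sb.png

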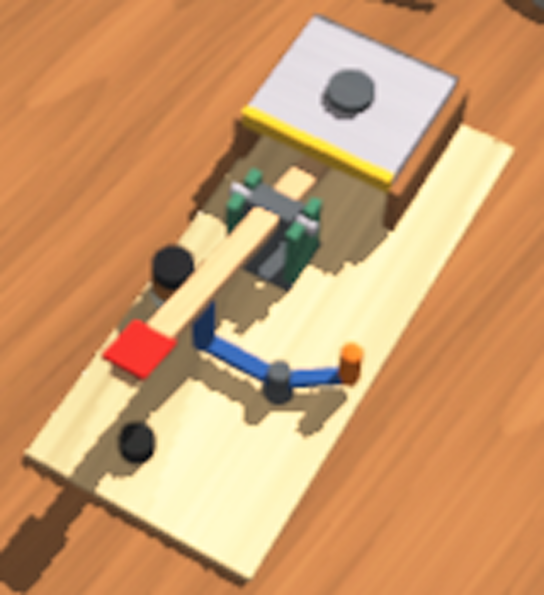

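The enlarged crops show the board corners, knob top, pad, prop pivot and stop clearly. Next I fit the press pose and prop angle to these pixels.

```bash
cat > h.py <<'E'
import numpy as np
from plant import arm
from scipy.optimize import least_squares
def proj(n,X):
    c=arm.camera_params(n);p=c["intrinsics"]@(c["R"]@X+c["t"]);return p[:2]/p[2]
def W(p,X):
    c,s=np.cos(p[2]),np.sin(p[2]);return np.array([p[0]+c*X[0]-s*X[1],p[1]+s*X[0]+c*X[1],X[2]])
def knob(j,z=.073):
    a=np.radians(35)-j;return np.array([.075+.06*np.cos(a),-.12+.06*np.sin(a),z])
def pad(t):  # long-end slope up t
    return np.array([0,-.228*np.cos(t)+.014*np.sin(t),.08+.228*np.sin(t)+.014*np.cos(t)])
E
python3 - <<'E'
from h import *
f=lambda x,y:np.array([(x+.5)/5-.5+235,(y+.5)/5-.5+145])
g=lambda x,y:np.array([(x+.5)/3.4-.5+250,(y+.5)/3.4-.5+130])
C=lambda x,y,z:(lambda v:np.array([x,y,z]))
K=lambda v:knob(v[3]);P=lambda v:pad(v[4])
O=[("top",f(38,146),C(.14,.22,.01)),("top",f(677,69),C(.14,-.28,.01)),("top",f(711,350),C(-.08,-.28,.01)),
("top",f(431,107),K),("top",f(634,244),P),("top",f(484,172),C(.075,-.12,.048)),
("scene",g(512,150),C(.14,.22,.01)),("scene",g(247,580),C(.14,-.28,.01)),("scene",g(25,460),C(-.08,-.28,.01)),
("scene",g(350,351),K),("scene",g(141,349),P),("scene",g(279,370),C(.075,-.12,.048))]
r=lambda v:np.concatenate([proj(n,W(v,X(v)))-u for n,u,X in O])
s=least_squares(r,[.55,.1,0.1,.05,.3],x_scale=.1,loss="soft_l1");v=s.x
print(v.round(4));print(s.fun.reshape(-1,2) if len(s.fun)==24 else '',r(v).reshape(-1,2).round(1))
np.save("v.npy",v)
for j in(v[3],.5,1.0,1.25):print("knob",j,W(v,knob(j)).round(3))
for t in(v[4],.1,0,-.1,-.1745):print("pad",round(t,2),W(v,pad(t)).round(3))
print("pivot",W(v,[.075,-.12,.05]),"jar? stop",W(v,[0,-.22,.03]))
E
```

```text
[ 0.5024  0.1012  0.1478 -0.0056  0.3041]
[[-0.00387358 -0.10503769]
 [ 0.54533904 -0.47297887]
 [ 1.15731924 -0.34616143]
 [ 0.61636969  0.10843571]
 [ 0.62711703 -0.19652563]
 [ 0.65091289 -0.40647723]
 [ 0.61810247 -1.09797963]
 [ 0.80353704 -0.34770252]
 [-0.34815342 -2.20354257]
 [ 0.4429504  -0.34965043]
 [-0.71748644 -0.26938087]
 [-0.02074562 -0.20986044]] [[-0.  -0.1]
 [ 0.5 -0.5]
 [ 1.2 -0.3]
 [ 0.6  0.1]
 [ 0.6 -0.2]
 [ 0.7 -0.4]
 [ 0.6 -1.1]
 [ 0.8 -0.3]
 [-0.3 -2.2]
 [ 0.4 -0.3]
 [-0.7 -0.3]
 [-0.  -0.2]]
knob -0.005608788774058166 [0.638 0.035 0.073]
knob 0.5 [0.652 0.009 0.073]
knob 1.0 [ 0.653 -0.021  0.073]
knob 1.25 [ 0.647 -0.035  0.073]
pad 0.3 [ 0.534 -0.11   0.162]
pad 0.1 [ 0.536 -0.122  0.117]
pad 0 [ 0.536 -0.124  0.094]
pad -0.1 [ 0.536 -0.125  0.071]
pad -0.17 [ 0.536 -0.123  0.054]
pivot [ 0.59427993 -0.00645929  0.05      ] jar? stop [ 0.53482467 -0.11641416  0.03      ]
```

The fit is good to about 1 px: press yaw is 0.148 rad, the knob is at (0.638, 0.035) and the pad at (0.534, -0.110, 0.162). I'll move over now with the fingers shut.

jog_arm --motion '[[[0.03,0.05,0.02],[0,0,-0.09]],[[0.03,0.05,0.01],[0,0,-0.09]],[[0.03,0.05,0],[0,0,0]],[[0.03,0.05,0],[0,0,0]],[[0.03,0.05,0],[0,0,0]]]' --claw 0 --force 30

```text
time_s: 0.72
tcp_pos: [0.368, -0.3871, 0.2524]
orientation: [0.997, 0.074, -0.0, -0.0]
contact_force: [0.6, -0.3, -1.1]
gripper_width: 0.517
gripper_force: 0.0
```

jog_arm --motion '[[[0.03,0.05,0],[0,0,0]],[[0.03,0.05,0],[0,0,0]],[[0.03,0.05,0],[0,0,0]],[[0.03,0.05,0],[0,0,0]],[[0.03,0.05,0],[0,0,0]]]'

```text
time_s: 1.35
tcp_pos: [0.5178, -0.1375, 0.2524]
orientation: [0.997, 0.074, -0.0, 0.0]
contact_force: [1.0, -0.8, -0.1]
gripper_width: 0.016
gripper_force: 0.0
```

jog_arm --motion '[[[0.03,0.05,0],[0,0,0]],[[0.03,0.05,0],[0,0,0]],[[0.03,0.05,0],[0,0,0]],[[0.03,0.05,0],[0,0,0]],[[0,0,0],[0,0,0]]]'

```text
time_s: 1.98
tcp_pos: [0.6378, 0.0674, 0.2516]
orientation: [0.997, 0.078, -0.0, -0.002]
contact_force: [-0.9, 0.5, -0.2]
gripper_width: 0.004
gripper_force: 0.0
```

jog_arm --motion '[[[-0.004,0.008,-0.05],[0,0,0]],[[0,0,-0.05],[0,0,0]],[[0,0,-0.01],[0,0,0]],[[0,0,0],[0,0,0]]]'

```text
time_s: 2.48
tcp_pos: [0.6336, 0.0682, 0.143]
orientation: [0.997, 0.073, 0.0, 0.0]
contact_force: [0.4, -0.4, 1.0]
gripper_width: 0.007
gripper_force: 0.0
```

```bash
python3 - <<'E'
from h import *
import cv2
v=np.load("v.npy");s=arm.sense();print(s["tcp_pos"])
print("knob px",proj("wrist",W(v,knob(v[3]))),"tcp px",proj("wrist",s["tcp_pos"]), "pivot",proj("wrist",W(v,[.075,-.12,.048])))
cv2.imwrite("pics/w1.png",arm.read_camera("wrist")[:,:,::-1])
E
```

```text
[0.63363764 0.06821485 0.14296065]
knob px [365.78841648 214.85751172] tcp px [324.77680939 252.59785101] pivot [397.23155069 255.38161457]
```

View pics/w1.png

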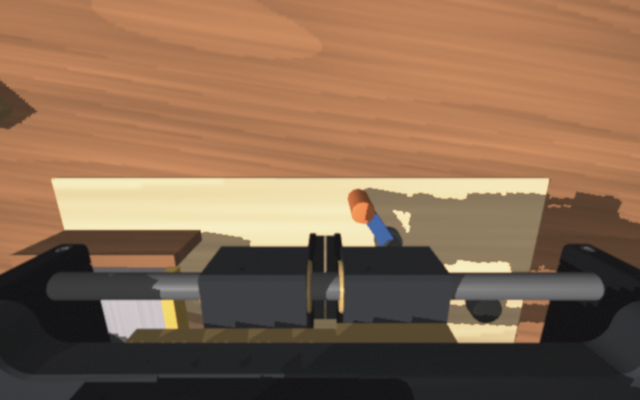

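The wrist view puts the knob top at (362,211) against a predicted (366,215), so the fit holds. I'll step slightly away in +y, go down beside the knob and then push.

jog_arm --motion '[[[0.002,0.008,0],[0,0,0]],[[0,0,-0.05],[0,0,0]],[[0,0,-0.045],[0,0,0]],[[0,0,0],[0,0,0]]]'

```text
time_s: 3.02
tcp_pos: [0.6335, 0.077, 0.0457]
orientation: [0.997, 0.074, -0.003, 0.0]
contact_force: [-0.3, 0.3, -0.3]
gripper_width: 0.005
gripper_force: 0.0
```

jog_arm --motion '[[[0.002,-0.01,0],[0,0,0]],[[0.003,-0.01,0],[0,0,0]],[[0.003,-0.01,0],[0,0,0]],[[0.003,-0.01,0],[0,0,0]],[[0,0,0],[0,0,0]]]'

```text
time_s: 3.65
tcp_pos: [0.649, 0.0371, 0.0499]
orientation: [0.997, 0.073, 0.003, -0.001]
contact_force: [1.2, 2.7, 1.2]
gripper_width: 0.006
gripper_force: 1.2
```

jog_arm --motion '[[[0.001,-0.01,0],[0,0,0]],[[0.001,-0.01,0],[0,0,0]],[[0,-0.01,0],[0,0,0]],[[-0.001,-0.008,0],[0,0,0]],[[-0.002,-0.005,0],[0,0,0]]]'

```text
time_s: 4.28
tcp_pos: [0.6451, -0.0073, 0.0476]
orientation: [0.997, 0.073, -0.0, 0.0]
contact_force: [0.2, 2.5, 0.3]
gripper_width: 0.003
gripper_force: 0.9
```

jog_arm --motion '[[[-0.002,-0.004,0],[0,0,0]],[[0,0,0],[0,0,0]]]'

```text
time_s: 4.53
tcp_pos: [0.6426, -0.011, 0.0473]
orientation: [0.997, 0.074, -0.001, 0.0]
contact_force: [-0.3, -0.6, 0.3]
gripper_width: 0.006
gripper_force: 0.1
```

```bash
python3 - <<'E'
from h import *
import cv2
s=arm.sense();print(s["tcp_pos"],s["contact_force"])
a=arm.read_camera("scene")[130:305,250:410,::-1]
cv2.imwrite("pics/s2.png",cv2.resize(a,None,fx=3.4,fy=3.4,interpolation=2))
v=np.load("v.npy")
for j in(.9,1.1,1.25):print(j,(proj("scene",W(v,knob(j)))-[250,130])*3.4)
E
```

```text
[ 0.64261214 -0.01101333  0.04727358] [-0.295058   -0.61996041  0.3298199 ]
0.9 [329.52408111 401.27488415]
1.1 [318.09711723 409.23601335]
1.25 [308.40235509 413.76838066]
```

View pics/s2.png

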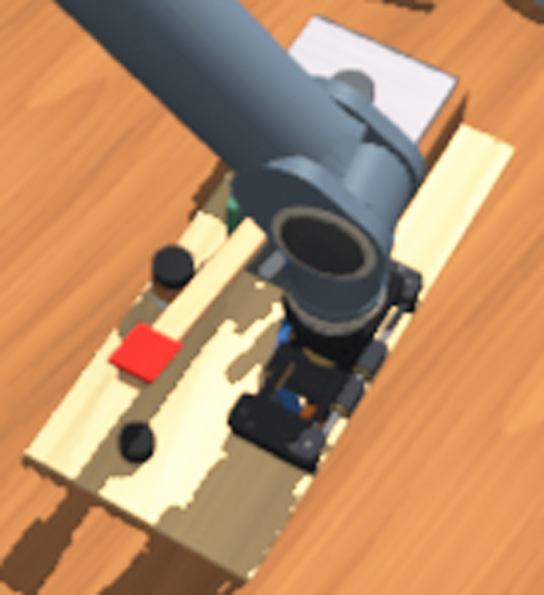

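The orange knob is visible at about (309,410) in the crop, which fits joint ≈1.2, so the prop is clear. I'll back off and rise.

jog_arm --motion '[[[0,0.012,0],[0,0,0]],[[0,0.004,0.05],[0,0,0]],[[0,0,0.06],[0,0,0]],[[0,0,0.06],[0,0,0]],[[0,0,0.05],[0,0,0]]]'

```text
time_s: 5.2
tcp_pos: [0.6433, 0.0072, 0.2701]
orientation: [0.997, 0.075, 0.001, 0.0]
contact_force: [0.9, -0.4, 0.0]
gripper_width: -0.001
gripper_force: 0.0
```

jog_arm --motion '[[[0,-0.06,0],[0,0,0]],[[0,-0.06,0],[0,0,0]],[[0,-0.06,0],[0,0,0]],[[0,-0.06,0],[0,0,0]],[[0,0,0],[0,0,0]]]'

```text
time_s: 5.82
tcp_pos: [0.6417, -0.2413, 0.2664]
orientation: [0.998, 0.069, -0.001, 0.002]
contact_force: [-0.3, -0.1, 0.2]
gripper_width: 0.007
gripper_force: 0.0
```

```bash
python3 - <<'E'
from h import *
import cv2
s=arm.sense();print(s["tcp_pos"],s["contact_force"])
a=arm.read_camera("scene")[130:305,250:410,::-1]
b=arm.read_camera("top")[145:240,235:390,::-1]
a=cv2.resize(a,None,fx=3.2,fy=3.2,interpolation=2);b=cv2.resize(b,None,fx=1.8,fy=1.8*1,interpolation=2)
o=np.zeros((560,792,3),np.uint8);o[:,:512]=a;o[:b.shape[0],512:512+b.shape[1]]=b
cv2.imwrite("pics/s3.png",o)
v=np.load("v.npy")
for j in(.9,1.1,1.25):print(j,(proj("scene",W(v,knob(j)))-[250,130])*3.2)
for t in(.25,.3,.34):print(t,(proj("scene",W(v,pad(t)))-[250,130])*3.2)
E
```

```text
[ 0.64166332 -0.24127938  0.26638003] [-0.26846967 -0.09299073  0.1941754 ]
0.9 [310.14031163 377.6704792 ]
1.1 [299.38552209 385.16330668]
1.25 [290.26104009 389.42906415]
0.25 [127.24642615 337.08757035]
0.3 [129.1110422  327.30164169]
0.34 [130.87826809 319.12016985]
```

View pics/s3.png

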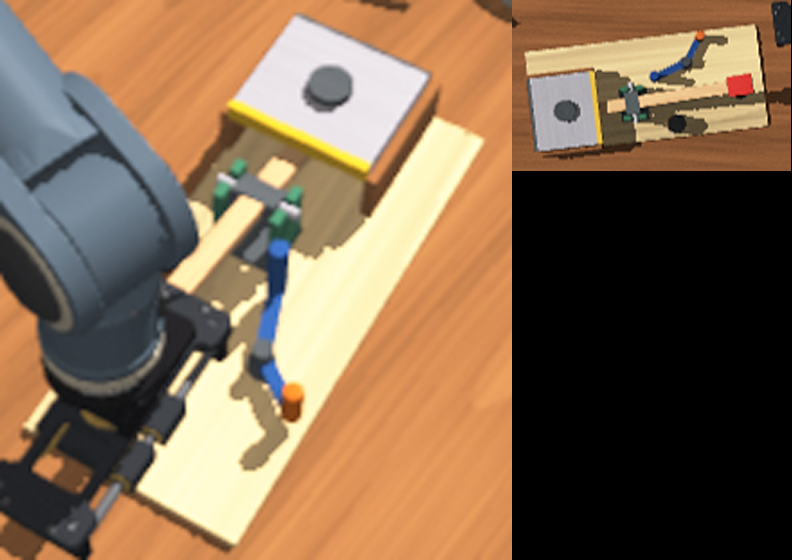

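The prop is at about 1.22 rad with its post well clear of the lever. The pad is now near (0.537, -0.110), so I'll move above it and press along the arc.

jog_arm --motion '[[[-0.035,0.044,0],[0,0,0]],[[-0.035,0.044,0],[0,0,0]],[[-0.035,0.042,0],[0,0,0]],[[0,0,-0.04],[0,0,0]],[[0,0,-0.03],[0,0,0]]]'

```text
time_s: 6.55
tcp_pos: [0.5377, -0.1005, 0.1972]
orientation: [0.997, 0.077, 0.0, 0.0]
contact_force: [0.8, 0.2, -0.3]
gripper_width: 0.006
gripper_force: 0.0
```

jog_arm --motion '[[[0,0,-0.01],[0,0,0]],[[0,0,-0.01],[0,0,0]],[[0,0,-0.01],[0,0,0]],[[0,-0.002,-0.01],[0,0,0]],[[0,0,0],[0,0,0]]]'

```text
time_s: 7.18
tcp_pos: [0.5395, -0.1066, 0.1581]
orientation: [0.997, 0.073, 0.001, 0.0]
contact_force: [0.1, -1.1, 5.0]
gripper_width: 0.006
gripper_force: 2.5
```

```bash
python3 - <<'E'
from h import *
import cv2
s=arm.sense();print(s["tcp_pos"],s["contact_force"],s["wrist_torque"])
b=arm.read_camera("top")[145:240,235:390,::-1];w=arm.read_camera("wrist")[:,:,::-1]
o=np.zeros((560,640,3),np.uint8);o[:400]=w;b=cv2.resize(b,None,fx=1.6,fy=1.6);o[400:400+b.shape[0],:b.shape[1]]=b
cv2.imwrite("pics/s4.png",o)
E
```

```text
[ 0.53945248 -0.10663188  0.15814246] [ 0.10776319 -1.13656589  5.01048767] [-0.09180052 -0.03317767 -0.0556255 ]
```

View pics/s4.png

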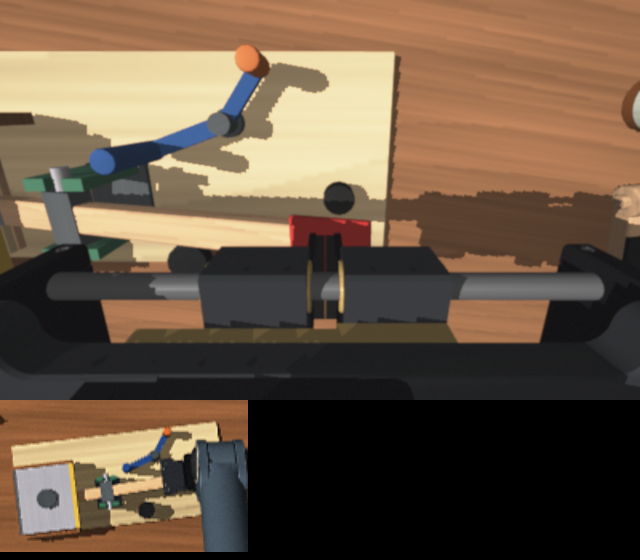

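The fingers are in contact, centred on the pad, and the reading is 5 N. I'll continue down along the arc.

jog_arm --motion '[[[0,-0.004,-0.012],[0,0,0]],[[0,-0.003,-0.012],[0,0,0]],[[0,-0.003,-0.012],[0,0,0]],[[0,-0.002,-0.012],[0,0,0]],[[0,-0.001,-0.012],[0,0,0]]]'

```text
time_s: 7.9
tcp_pos: [0.5393, -0.12, 0.0985]
orientation: [0.997, 0.073, 0.001, 0.001]
contact_force: [0.0, -2.0, 6.4]
gripper_width: 0.006
gripper_force: 3.2
```

jog_arm --motion '[[[0,-0.001,-0.01],[0,0,0]],[[0,0,-0.01],[0,0,0]],[[0,0,-0.01],[0,0,0]],[[0,0.001,-0.006],[0,0,0]],[[0,0,0],[0,0,0]]]'

```text
time_s: 8.52
tcp_pos: [0.5387, -0.1201, 0.0619]
orientation: [0.997, 0.073, 0.0, 0.001]
contact_force: [-0.8, -2.6, 3.1]
gripper_width: 0.002
gripper_force: 1.4
```

jog_arm --motion '[[[0,0,-0.003],[0,0,0]],[[0,0,-0.003],[0,0,0]],[[0,0,0],[0,0,0]]]'

```text
time_s: 8.9
tcp_pos: [0.5389, -0.1197, 0.0571]
orientation: [0.997, 0.074, 0.0, 0.001]
contact_force: [-2.7, -2.0, 11.2]
gripper_width: 0.005
gripper_force: 5.7
```

jog_arm --motion '[[[0,0,-0.002],[0,0,0]],[[0,0,0],[0,0,0]]]'

```text
time_s: 9.15
tcp_pos: [0.539, -0.1197, 0.0567]
orientation: [0.997, 0.074, 0.0, 0.001]
contact_force: [-6.7, 0.2, 23.7]
gripper_width: 0.004
gripper_force: 11.5
```

jog_arm --motion '[[[0,0,0],[0,0,0]],[[0,0,0],[0,0,0]],[[0,0,0],[0,0,0]],[[0,0,0],[0,0,0]]]'

```text
time_s: 9.65
tcp_pos: [0.539, -0.1197, 0.0567]
orientation: [0.997, 0.074, 0.001, 0.001]
contact_force: [-5.2, -1.7, 22.7]
gripper_width: 0.002
gripper_force: 11.4
```

```bash
python3 - <<'E'
from h import *
import cv2
s=arm.sense();print(s["tcp_pos"],s["contact_force"],s["wrist_torque"])
a=arm.read_camera("scene")[110:305,240:420,::-1];b=arm.read_camera("top")[145:240,235:390,::-1]
a=cv2.resize(a,None,fx=3,fy=3,interpolation=2);b=cv2.resize(b,None,fx=1.6,fy=1.6)
o=np.zeros((585,790,3),np.uint8);o[:,:540]=a;o[:b.shape[0],540:540+b.shape[1]]=b
cv2.imwrite("pics/s5.png",o)
E
```

```text
[ 0.53897508 -0.11965193  0.05673229] [-5.19647644 -1.68365799 22.66764698] [-0.16105006  1.5040101   0.00639022]
```

View pics/s5.png

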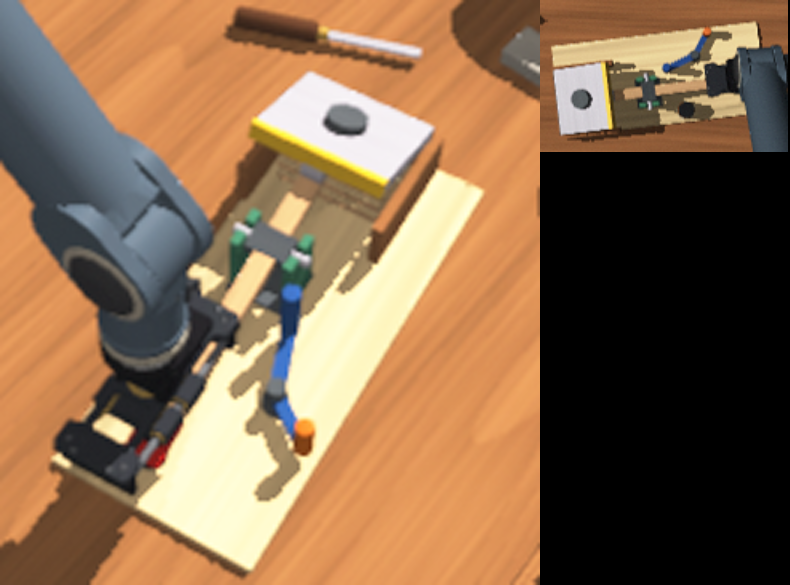

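The flap is visibly raised, with its yellow edge lifted off the box around (320,165). The lever is down on the stop, the prop is clear and the push is steady at 23 N, so I'm handing in.

```bash
python3 -c "
from plant import arm
print(arm.finish_job())"
```

```text
the job is handed in; nothing more can be done
None
```

I swung the prop clear to about 1.2 rad and pressed the lever down onto its stop with the fingers at about 23 N; the job was handed in at about 10 s with the flap held open, and no verdict was shown.

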